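# Feel out the hidden crossbar under a sprung slat deck and stand the heavy tin on it

### The job

The pale slats of the little display riser are springy, and a single hidden crossbar under them carries weight. First, leaving the black tin with the orange lid where it is, press along the slats gently with the fingertips until you find where they do not give, and bear down firmly on that spot, at about 8 newtons and never over 20, for a second. Then stand the tin upright on the deck over the crossbar, midway across the riser's width, without banging it down, so that no slat sags under it; let go and leave the other things alone.

Things in the scene. Friction and masses are not known exactly. Their poses are not given: they have to be found in the camera images.
- riser: Display riser: fixed low wooden box with a dark frame, 102 mm (its x) by 208 mm (its y), its long side along y. Origin on the counter under its middle; z up. The frame is 49 mm tall; the pale slat deck inside it stands higher, its flat top 60 mm above the counter.
- slat_panel: The slat deck of the riser, with all 12 slats, which lie edge to edge and together cover 192 mm along the riser's y and 86 mm along its x, centred on the riser. Same origin and axes as the riser. Slats held up by the crossbar hardly give (0.13 mm per N: a rubber-topped bar); every other slat sinks on a soft spring of its own (starts to give at 0.25 N, then 0.2 N per mm) to a stop at 10 mm.
- deck_mid (a point): Middle of the unloaded deck's top, axes as the riser's. One crossbar is hidden under the deck: it runs along the riser's x under the full length of the slats. Its place along y cannot be seen: up to 70 mm either side of the middle. Its top, a round rubber rod 12 mm thick, all but touches the slat over its middle line; a neighbour may be held too, if the line is within some 4 mm of it.
- honey_tin: Black round tin with an orange lid, 58 mm across and 60 mm tall, about 0.5 kg, loose, standing on the counter in front of the glass case. Origin at the centre of its underside, z up. It weighs enough to sink the slats by several mm wherever the crossbar is not under it.
- slat_0 (a joint): How far slat 0 has sunk, m: 0 up, 0.010 at its stop. Slat 16 mm wide along the riser's y, 86 mm along its x, centred at y = -88 mm in the riser's frame.
- slat_1 (a joint): How far slat 1 has sunk, m: 0 up, 0.010 at its stop. Slat 16 mm wide along the riser's y, 86 mm along its x, centred at y = -72 mm in the riser's frame.
- slat_2 (a joint): How far slat 2 has sunk, m: 0 up, 0.010 at its stop. Slat 16 mm wide along the riser's y, 86 mm along its x, centred at y = -56 mm in the riser's frame.
- slat_3 (a joint): How far slat 3 has sunk, m: 0 up, 0.010 at its stop. Slat 16 mm wide along the riser's y, 86 mm along its x, centred at y = -40 mm in the riser's frame.
- slat_4 (a joint): How far slat 4 has sunk, m: 0 up, 0.010 at its stop. Slat 16 mm wide along the riser's y, 86 mm along its x, centred at y = -24 mm in the riser's frame.
- slat_5 (a joint): How far slat 5 has sunk, m: 0 up, 0.010 at its stop. Slat 16 mm wide along the riser's y, 86 mm along its x, centred at y = -8 mm in the riser's frame.
- slat_6 (a joint): How far slat 6 has sunk, m: 0 up, 0.010 at its stop. Slat 16 mm wide along the riser's y, 86 mm along its x, centred at y = +8 mm in the riser's frame.
- slat_7 (a joint): How far slat 7 has sunk, m: 0 up, 0.010 at its stop. Slat 16 mm wide along the riser's y, 86 mm along its x, centred at y = +24 mm in the riser's frame.
- slat_8 (a joint): How far slat 8 has sunk, m: 0 up, 0.010 at its stop. Slat 16 mm wide along the riser's y, 86 mm along its x, centred at y = +40 mm in the riser's frame.
- slat_9 (a joint): How far slat 9 has sunk, m: 0 up, 0.010 at its stop. Slat 16 mm wide along the riser's y, 86 mm along its x, centred at y = +56 mm in the riser's frame.
- slat_10 (a joint): How far slat 10 has sunk, m: 0 up, 0.010 at its stop. Slat 16 mm wide along the riser's y, 86 mm along its x, centred at y = +72 mm in the riser's frame.
- slat_11 (a joint): How far slat 11 has sunk, m: 0 up, 0.010 at its stop. Slat 16 mm wide along the riser's y, 86 mm along its x, centred at y = +88 mm in the riser's frame.
- mug_2: Dark mug standing upside down, 65x93x53 mm, loose bystander; origin at the centre of its underside. To be left alone.
- mug_3: White mug standing upside down, 65x95x50 mm, loose bystander; origin at the centre of its underside. To be left alone.
- service_bell: Steel reception bell with black foot, 83 mm across, 74 mm tall, loose bystander; origin at the centre of its underside. To be left alone.
Not all that is in view belongs to the job. Of the things that look like the honey_tin, the smaller one is meant. Of the things that look like the riser, the larger one is meant.

How it is judged:
By the outcome, as a careful person would: the job done as asked, in the order asked, and still so for the second after the job is handed in, with the robot touching nothing.
It also fails if it takes over 72 s, if anything falls off the work surface, if the arm or the gripper's body presses on something with over 40 N, if the wrist force passes 120 N, or if a joint passes its speed limit or range.

### The arm

A 6-joint arm with a two-finger parallel gripper is mounted at the origin on a cart in front of the work surface, level with it; the furniture and walls round the work are solid. World frame = base frame: x ahead of the robot, y to its left, z up, the work surface at z = 0. Lengths are in m, angles in rad, forces in N, time in s.
With the tool pointing down it reaches from about 0.25 to 0.775 m from the base axis. Payload 4 kg.
Tool frame: the origin (TCP) lies midway between the tips of the shut fingers; the grasp point (between the pads) lies 19 mm behind it; z points along the fingers, y is the line along which they close (so a half turn about z gives the same grasp; the last joint's range is limited). The gripper opens to 94 mm and grips with 3 to 60 N. Pads are 16 mm wide; open, the fingers measure 119 mm over their backs; the gripper's body (75 mm by 177 mm) begins 78 mm behind the grasp point.
Start: joints at [1.213, 0.087, 1.371, -0, 1.684, -0.103], TCP at [0.139, 0.532, 0.206] pointing down, gripper open.
Joint ranges: [-3.1, 3.1], [-0.76, 2.03], [0.27, 2.55], [-1.08, 4.22], [0.17, 2.65], [-2.57, 2.57]. Speed limits (rad/s): [2.79, 2.79, 3.14, 3.14, 3.14, 3.14].

### API

Orientations are given as a unit quaternion [x, y, z, w].
In Python, from cell import env gives the robot as it stands. The module is installed in compiled form; this text tells all that it offers.
- The arm moves only by the tool step_arm, never from a script. Its argument "series" is a list of rows, each an object with "angular": the turn, a rotation vector about the world's x, y, z in rad, a list of three; "offset": the shift along the world's x, y, z in mm, a list of three; "fingers": the opening, from 0 (shut) to 1 (fully open). In form: [{"angular": [wx, wy, wz], "offset": [tx, ty, tz], "fingers": fingers}, ...]. A call has 1 to 5 rows; each row shifts and turns the commanded pose from where the row before left it; what a row does not reach is not made up. A row lasts 1/12 s, in which the tool goes at most 41.7 mm and 7.16 degrees, less where a joint would pass 70% of its speed; a pose out of reach is approached as far as the arm can. A call is refused whole if a number of a shift passes 41.7 or a number of a turn 0.125, either way. A call with a gripper value outside its range is refused whole. The fingers move at their own pace and stop on an object; "squeeze" is the grip in N (left out, the last holds). Time passes only in rows, so rows that do not move let the fingers close. It gives the time, the measured TCP pose, the force, the opening and the grip force at its end, in the units of the state.
- env.read_state(): the state, without advancing time (a new reading comes with each control period).
- env.capture(name): name is "side" or "top"; returns the picture (480x640x3 uint8, red, green, blue); there is no depth.
- env.get_calibration(name): a dict with "fovy" (degrees; the focal length in pixels is half the picture's height over the tangent of half this angle, whatever the lens; pixels are square), "cx", "cy" (the principal point, pixels), "k1" (the pictures are not rectified: a ray, as slopes to the right and down, at radius r is drawn at 1 + k1 r^2 times it, then the intrinsics apply), "camera_from_world" (4x4, takes a point from world to camera coordinates). Camera axes: x right, y down, z forward; pixel columns grow to the right and rows downward; lengths in m; the calibration is good to about 2 mm. A picture is of the moment at which its call begins. get_calibration takes no time and is no camera call.
- env.job_done(): hands the job in; it is judged then, once.
Trained networks look in the newest picture that a camera, given by its name, has taken for a name from the list of things; names that differ only in an ending like _2 or _b are one class to them, and where a whole thing is asked for, a point or a joint stands for the part that bears it (a point fixed in the world has none). Each returns a list of dicts, best first, with "conf" (0 to 1); they miss things now and then, are a little off and sometimes report something else, mostly with a low value. They report only what shows in the picture. A call takes as long as a camera call. They do not tell look-alikes from the thing itself.
- env.masks_of(camera, target): "pixels" (480x640 bool, what is visible of it).
- env.place_of(camera, target): "point" ([x, y, z] in m, in world coordinates, good to about 4 mm: a listed point, or the origin of a listed thing).
The state is a dict: "clock": time; "q": joint angles; "qd": joint speeds; "joint_efforts": joint torques, N m; "ee_pos": TCP position; "tool_rot": TCP orientation; "ft_force": force on the tool from outside, world axes, zero at the start; "ft_torque": the same for the moment, N m; "finger_gap": finger opening in m; "grip_force": force on a finger pad.
Only numpy, scipy, OpenCV 4.12 (cv2) and the standard library are available. Lean on these libraries where they do the work, as an engineer would, in place of code of your own. Each camera call takes 0.05 s, during which the arm holds its last target. There are 200 camera calls.

## Working session

There is one attempt and no reset: what is moved stays moved. The work goes in short steps, Python scripts to look and compute and a tool call to move; the robot and the scene stay as the last step left them, time stands still between calls to the robot, and variables do not carry over. Pictures are saved under pics/ and viewed, at most 10 in all, crops included, and the job is handed in when it is done.

Besides the shell and the picture viewer there is one more tool, called after "Emit:" as name([rows], argument=value, ...), one row to a line, values as JSON. step_arm: Moves the arm, as the interface text tells. Its arguments: {"type":"object","properties":{"series":{"type":"array","items":{"type":"object","properties":{"angular":{"type":"array","items":{"type":"number"}},"offset":{"type":"array","items":{"type":"number"}},"fingers":{"type":"number"}}}},"squeeze":{"type":"number"}},"required":["series"]}

```bash
mkdir -p pics; python3 - <<'E'
from cell import env
import cv2
for c in ("side","top"):
    im=env.capture(c); cv2.imwrite(f"pics/{c}0.png",im[:,:,::-1])
    k=env.get_calibration(c); print(c,{a:k[a] for a in("fovy","cx","cy","k1")}); print(k["camera_from_world"])
    for t in("riser","deck_mid","honey_tin","mug_2","mug_3","service_bell"):
        print(t,[(d["conf"],[round(x,4) for x in d["point"]]) for d in env.place_of(c,t)][:4])
s=env.read_state(); print(s)
E
```

```text
side {'fovy': 50.65591946712018, 'cx': 321.0321740793628, 'cy': 242.14784134979186, 'k1': -0.06434867830901218}
[[ 0.97424657 -0.22526358  0.00999737 -0.48442536]
 [-0.1405233  -0.64123133 -0.75437099  0.07104735]
 [ 0.17634294  0.73353848 -0.6563722   1.63077725]
 [ 0.          0.          0.          1.        ]]
riser [(0.78, [0.2846, -0.5588, -0.005]), (0.75, [0.496, -0.3797, -0.0009]), (0.31, [0.5544, 0.4394, -0.0021])]
deck_mid [(0.96, [0.4946, -0.3805, 0.0618]), (0.83, [0.2857, -0.5545, 0.0409])]
honey_tin [(0.87, [0.4388, -0.0492, 0.0013]), (0.64, [0.4702, 0.101, 0.0015])]
mug_2 [(0.59, [0.5296, 0.3112, -0.0051]), (0.5, [0.5538, 0.4376, -0.0029]), (0.2, [0.4955, -0.3819, -0.001])]
mug_3 [(0.59, [0.5296, 0.3112, -0.0051]), (0.5, [0.5538, 0.4376, -0.0029]), (0.2, [0.4955, -0.3819, -0.001])]
service_bell [(0.81, [0.6054, 0.2837, -0.0025])]
top {'fovy': 51.43363480815149, 'cx': 312.9999961474078, 'cy': 239.34410966039323, 'k1': 0.0035770426841453358}
[[ 8.06831402e-02 -9.96739266e-01  1.03302411e-03 -6.64343635e-02]
 [-9.75360481e-01 -7.91660101e-02 -2.05923955e-01  4.45028190e-0
[... 651 characters left out ...]
.7, 'q': array([ 1.21287146e+00,  8.71879916e-02,  1.37066120e+00,  9.96500424e-06,
        1.68358169e+00, -1.03077706e-01]), 'qd': array([-5.00088075e-04,  5.65328138e-05, -7.37995880e-04, -5.30104690e-04,
       -6.02975077e-04, -2.48616906e-05]), 'joint_efforts': array([-2.30868118e-04, -3.39889884e+01, -3.02528107e+01,  7.19884434e-02,
        2.31993163e-02,  4.89739023e-06]), 'ee_pos': array([0.13865687, 0.53227628, 0.20553216]), 'tool_rot': array([1.27078481e-01, 9.91892662e-01, 7.98768942e-05, 1.36595899e-05]), 'ft_force': array([ 0.66894411,  0.16260374, -1.0720476 ]), 'ft_torque': array([ 0.02406432, -0.03207258, -0.02550807]), 'grip_force': 0.0, 'finger_gap': 0.09411662689947675}
```

View pics/side0.png

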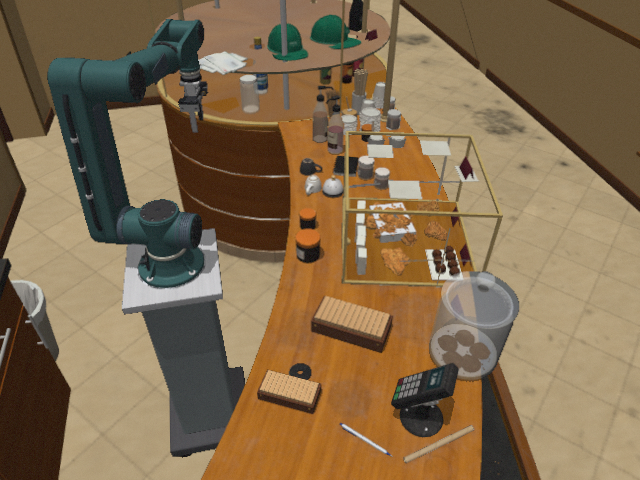

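View pics/top0.png

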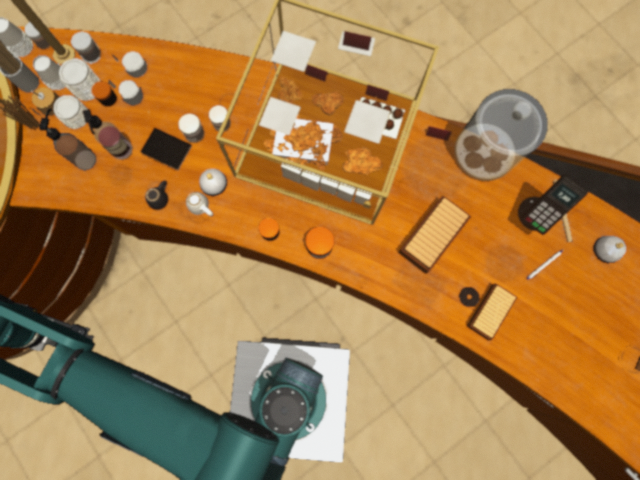

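Both views show the large riser (side ~(352,322), top ~(436,233)) and a smaller look-alike (side ~(290,390)). The small tin is at side ~(307,218) and top ~(269,228), with the larger tin next to it at top ~(319,240). The glass case is just beyond both tins. Next I'll measure the riser yaw, the tin position and the case's front edge.

```bash
cat > h.py <<'E'
import numpy as np, cv2
from cell import env
def cal(c):
    k=env.get_calibration(c); f=240/np.tan(np.radians(k["fovy"])/2); return f,k
def ray(c,px):
    f,k=cal(c); px=np.atleast_2d(px).astype(float)
    d=(px-[k["cx"],k["cy"]])/f; u=d.copy()
    for _ in range(8): u=d/(1+k["k1"]*(u**2).sum(1,keepdims=True))
    M=np.array(k["camera_from_world"]); R,t=M[:3,:3],M[:3,3]
    return -R.T@t, np.c_[u,np.ones(len(u))]@R
def onz(c,px,z):
    o,d=ray(c,px); return o+d*((z-o[2])/d[:,2])[:,None]
def tri(p1,p2):
    (o1,d1),(o2,d2)=ray("side",p1),ray("top",p2); d1,d2=d1[0],d2[0]
    s=np.linalg.lstsq(np.c_[d1,-d2],o2-o1,rcond=None)[0]; a,b=o1+s[0]*d1,o2+s[1]*d2
    return (a+b)/2,np.linalg.norm(a-b)
E
python3 - <<'E'
from h import *
np.set_printoptions(precision=4,suppress=True)
for c in("top","side"):
    im=env.capture(c)
    for t in("slat_panel","honey_tin"):
        for m in env.masks_of(c,t)[:3]:
            pts=np.argwhere(m["pixels"])[:,::-1]
            cs,_=cv2.findContours(m["pixels"].astype(np.uint8),0,1); h=max(cs,key=cv2.contourArea)[:,0]
            w=onz(c,h,0.06)[:,:2]
            r=cv2.minAreaRect((w*1000).astype(np.float32))
            print(c,t,m["conf"],len(pts),pts.mean(0),"rect",r)
    # colour-based pale deck / orange lid
    hsv=cv2.cvtColor(im,cv2.COLOR_RGB2HSV); print(hsv[233,436] if c=="top" else hsv[322,352])
for n,a,b in(("NRtop",(345,212),(385,192)),("NRbot",(343,281),(372,221)),("FLtop",(345,135),(219,140)),("big",(308,240),(319,240)),("jarTop",(479,290),(512,122))):print(n,tri(a,b))
v=cv2.resize(im[160:300,290:420],None,fx=4,fy=4,interpolation=2); 
t=env.capture("top"); w=cv2.resize(t[140:280,200:330],None,fx=4,fy=4,interpolation=2)
cv2.imwrite("pics/crop.png",np.hstack([v,w])[:,:,::-1][:560,:1040] if 0 else cv2.resize(np.hstack([v,w])[:,:,::-1],(800,430)))
E
```

```text
top slat_panel 0.61 1042 [493.8522 311.2783] rect ((285.7521057128906, -542.9310302734375), (60.39902877807617, 132.13507080078125), 61.12997055053711)
top slat_panel 0.55 1979 [436.5897 232.5821] rect ((495.2423400878906, -378.85479736328125), (87.62384033203125, 192.9849090576172), 55.56778335571289)
top honey_tin 0.76 377 [268.2414 228.9363] rect ((465.669921875, 98.74662017822266), (66.84481048583984, 54.70319747924805), 31.65113067626953)
top honey_tin 0.58 774 [319.4677 242.2209] rect ((438.76336669921875, -49.597572326660156), (89.56099700927734, 82.30089569091797), 4.638676643371582)
[ 18 135 232]
side slat_panel 0.78 1248 [289.6971 387.0849] rect ((285.21954345703125, -569.496826171875), (64.540283203125, 135.04034423828125), 60.09547424316406)
side slat_panel 0.7 2911 [351.2271 323.0646] rect ((486.21136474609375, -405.63861083984375), (140.02316284179688, 213.57461547851562), 55.319664001464844)
side slat_panel 0.64 1809 [352.1294 317.4129] rect ((494.1757507324219, -387.722900390625), (97.79193115234375, 191.6929473876953), 56.159542083740234)
side honey_tin 0.84 727 [307.9491 245.6025] rect ((437.1087646484375, -71.50614929199219), (163.66297912597656, 78.1213607788086), 77.66707611083984)
side honey_tin 0.71 375 [307.4907 218.5947] rect ((464.3426208496094, 65.34981536865234), (125.73330688476562, 58.45833969116211), 77.6648941040039)
[ 16 116 197]
NRtop (array([ 0.5236, -0.1986,  0.2789]), np.float64(0.015464654586150062))
NRbot (array([ 0.5237, -0.1994,  0.0075]), np.float64(0.005637496242011894))
FLtop (array([0.6319, 0.2205, 0.2747]), np.float64(0.005417084065618173))
big (array([ 0.4438, -0.0476,  0.0616]), np.float64(0.0027100555100934226))
jarTop (array([ 0.7639, -0.5234,  0.2407]), np.float64(0.007717551080032018))
```

View pics/crop.png

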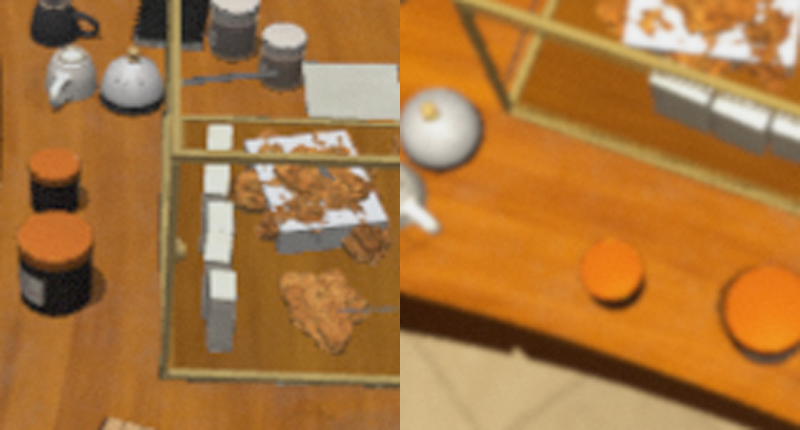

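Emit:
step_arm([
  {"angular": [0,0,-0.069],"offset": [14.5,-36,7],"fingers": 0},
  {"angular": [0,0,-0.069],"offset": [14.5,-36,7],"fingers": 0},
  {"angular": [0,0,-0.069],"offset": [14.5,-36,7],"fingers": 0},
  {"angular": [0,0,-0.069],"offset": [14.5,-36,7],"fingers": 0},
  {"angular": [0,0,-0.069],"offset": [14.5,-36,7],"fingers": 0},
])

```text
clock: 1.47
ee_pos: [0.2113, 0.3506, 0.2408]
tool_rot: [0.297, 0.955, 0.0, 0.0]
ft_force: [0.7, 0.3, 0.3]
finger_gap: 0.0642
grip_force: 0.0
```

Emit:
step_arm([
  {"angular": [0,0,0],"offset": [14.5,-37,0],"fingers": 0},
  {"angular": [0,0,0],"offset": [14.5,-37,0],"fingers": 0},
  {"angular": [0,0,0],"offset": [14.5,-37,0],"fingers": 0},
  {"angular": [0,0,0],"offset": [14.5,-37,0],"fingers": 0},
  {"angular": [0,0,0],"offset": [14.5,-37,0],"fingers": 0},
])

```text
clock: 1.88
ee_pos: [0.2837, 0.1656, 0.2409]
tool_rot: [0.295, 0.956, 0.001, 0.001]
ft_force: [1.5, 0.3, -0.5]
finger_gap: 0.031
grip_force: 0.0
```

Emit:
step_arm([
  {"angular": [0,0,0],"offset": [14.5,-37,0],"fingers": 0},
  {"angular": [0,0,0],"offset": [14.5,-37,0],"fingers": 0},
  {"angular": [0,0,0],"offset": [14.5,-37,0],"fingers": 0},
  {"angular": [0,0,0],"offset": [14.5,-37,0],"fingers": 0},
  {"angular": [0,0,0],"offset": [14.5,-37,0],"fingers": 0},
])

```text
clock: 2.3
ee_pos: [0.3563, -0.0198, 0.241]
tool_rot: [0.296, 0.955, 0.0, 0.001]
ft_force: [0.7, -0.1, 0.9]
finger_gap: 0.0012
grip_force: 0.0
```

Emit:
step_arm([
  {"angular": [0,0,0],"offset": [8.8,-35.5,0],"fingers": 0},
  {"angular": [0,0,0],"offset": [8.8,-35.5,0],"fingers": 0},
  {"angular": [0,0,0],"offset": [8.8,-35.5,0],"fingers": 0},
  {"angular": [0,0,0],"offset": [8.8,-35.5,0],"fingers": 0},
  {"angular": [0,0,0],"offset": [8.8,-35.5,0],"fingers": 0},
])

```text
clock: 2.72
ee_pos: [0.4001, -0.1973, 0.2407]
tool_rot: [0.296, 0.955, 0.0, 0.0]
ft_force: [1.3, 0.6, 0.2]
finger_gap: 0.0004
grip_force: 0.0
```

Emit:
step_arm([
  {"angular": [0,0,0],"offset": [8.8,-35.5,0],"fingers": 0},
  {"angular": [0,0,0],"offset": [8.8,-35.5,-15],"fingers": 0},
  {"angular": [0,0,0],"offset": [8.8,-35.5,-20],"fingers": 0},
  {"angular": [0,0,0],"offset": [8.8,-35.5,-20],"fingers": 0},
  {"angular": [0,0,0],"offset": [0,0,-36],"fingers": 0},
])

```text
clock: 3.13
ee_pos: [0.4372, -0.3445, 0.1509]
tool_rot: [0.298, 0.955, -0.003, 0.003]
ft_force: [0.4, -0.3, 0.2]
finger_gap: 0.0004
grip_force: 0.0
```

Emit:
step_arm([
  {"angular": [0,0,0],"offset": [0,0,-30],"fingers": 0},
  {"angular": [0,0,0],"offset": [0,0,-20],"fingers": 0},
  {"angular": [0,0,0],"offset": [0,0,0],"fingers": 0},
  {"angular": [0,0,0],"offset": [0,0,0],"fingers": 0},
  {"angular": [0,0,0],"offset": [0,0,0],"fingers": 0},
])

```text
clock: 3.55
ee_pos: [0.4361, -0.3379, 0.1014]
tool_rot: [0.295, 0.955, -0.001, 0.001]
ft_force: [0.2, 0.3, 0.3]
finger_gap: 0.0005
grip_force: 0.0
```

```bash
python3 - <<'E'
from h import *
s=env.read_state(); print(s["clock"],s["ee_pos"],s["tool_rot"],s["q"])
ims=[env.capture("side")[260:370,280:420],env.capture("top")[180:290,370:510]]
cv2.imwrite("pics/r1.png",np.hstack([cv2.resize(i,(400,314),interpolation=2) for i in ims])[:,:,::-1])
E
```

```text
3.55 [ 0.43614809 -0.33786379  0.1013857 ] [ 2.95338416e-01  9.55391628e-01 -5.98623021e-04  1.30334594e-03] [-7.61923684e-01  1.32213951e-01  1.52949986e+00  9.09001569e-05
  1.47701178e+00 -1.73310833e+00]
```

View pics/r1.png

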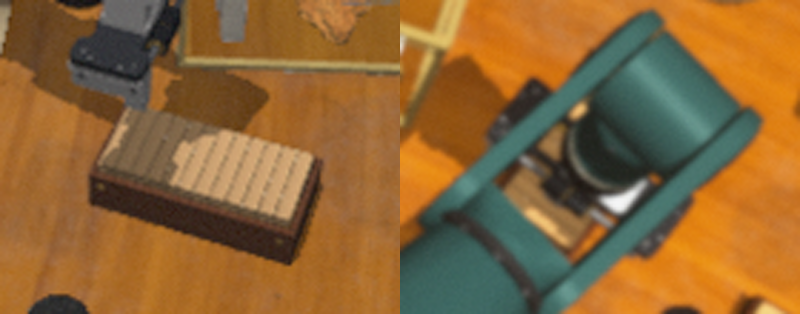

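The view shows the shut fingertips over the left end of the large riser, about where slat 10 should be. Going down to just above the deck.

Emit:
step_arm([
  {"angular": [0,0,0],"offset": [0,0,-25],"fingers": 0},
  {"angular": [0,0,0],"offset": [0,0,-11],"fingers": 0},
  {"angular": [0,0,0],"offset": [0,0,-3],"fingers": 0},
  {"angular": [0,0,0],"offset": [0,0,0],"fingers": 0},
  {"angular": [0,0,0],"offset": [0,0,0],"fingers": 0},
])

```text
clock: 4.07
ee_pos: [0.4357, -0.3374, 0.0613]
tool_rot: [0.295, 0.955, -0.0, 0.0]
ft_force: [1.2, -1.2, -0.4]
finger_gap: 0.0006
grip_force: 0.0
```

Emit:
step_arm([
  {"angular": [0,0,0],"offset": [0,0,-1],"fingers": 0},
  {"angular": [0,0,0],"offset": [0,0,-0.8],"fingers": 0},
  {"angular": [0,0,0],"offset": [0,0,-0.7],"fingers": 0},
  {"angular": [0,0,0],"offset": [0,0,0],"fingers": 0},
])

```text
clock: 4.4
ee_pos: [0.4358, -0.3377, 0.0586]
tool_rot: [0.295, 0.955, -0.0, 0.001]
ft_force: [0.7, 0.3, 0.2]
finger_gap: 0.0008
grip_force: 0.4
```

Emit:
step_arm([
  {"angular": [0,0,0],"offset": [0,0,0],"fingers": 0},
])

```text
clock: 4.48
ee_pos: [0.4357, -0.3376, 0.0586]
tool_rot: [0.295, 0.955, -0.0, 0.001]
ft_force: [0.7, -0.3, 1.3]
finger_gap: 0.0002
grip_force: 0.5
```

Emit:
step_arm([
  {"angular": [0,0,0],"offset": [0,0,4],"fingers": 0},
  {"angular": [0,0,0],"offset": [13.2,-9,0],"fingers": 0},
  {"angular": [0,0,0],"offset": [0,0,-2.5],"fingers": 0},
  {"angular": [0,0,0],"offset": [0,0,-1.5],"fingers": 0},
  {"angular": [0,0,0],"offset": [0,0,0],"fingers": 0},
])

```text
clock: 4.9
ee_pos: [0.4482, -0.346, 0.0576]
tool_rot: [0.295, 0.955, 0.0, -0.0]
ft_force: [1.3, -0.8, 1.1]
finger_gap: 0.0004
grip_force: 0.6
```

Emit:
step_arm([
  {"angular": [0,0,0],"offset": [0,0,4],"fingers": 0},
  {"angular": [0,0,0],"offset": [13.2,-9,0],"fingers": 0},
  {"angular": [0,0,0],"offset": [0,0,-2.5],"fingers": 0},
  {"angular": [0,0,0],"offset": [0,0,-1.5],"fingers": 0},
  {"angular": [0,0,0],"offset": [0,0,0],"fingers": 0},
])

```text
clock: 5.32
ee_pos: [0.4613, -0.3548, 0.0577]
tool_rot: [0.295, 0.955, 0.0, -0.0]
ft_force: [0.4, -1.2, 1.4]
finger_gap: 0.0005
grip_force: 0.6
```

Emit:
step_arm([
  {"angular": [0,0,0],"offset": [0,0,4],"fingers": 0},
  {"angular": [0,0,0],"offset": [13.2,-9,0],"fingers": 0},
  {"angular": [0,0,0],"offset": [0,0,-2.5],"fingers": 0},
  {"angular": [0,0,0],"offset": [0,0,-1.5],"fingers": 0},
  {"angular": [0,0,0],"offset": [0,0,0],"fingers": 0},
])

```text
clock: 5.73
ee_pos: [0.4744, -0.3639, 0.0577]
tool_rot: [0.295, 0.955, 0.0, -0.0]
ft_force: [1.6, -0.5, 1.5]
finger_gap: 0.0003
grip_force: 0.6
```

Emit:
step_arm([
  {"angular": [0,0,0],"offset": [0,0,4.7],"fingers": 0},
  {"angular": [0,0,0],"offset": [13.5,-9.3,0],"fingers": 0},
  {"angular": [0,0,0],"offset": [0,0,-2.5],"fingers": 0},
  {"angular": [0,0,0],"offset": [0,0,-1.5],"fingers": 0},
  {"angular": [0,0,0],"offset": [0,0,0],"fingers": 0},
])

```text
clock: 6.15
ee_pos: [0.4887, -0.3738, 0.0598]
tool_rot: [0.295, 0.955, -0.0, 0.001]
ft_force: [0.7, -0.8, 4.1]
finger_gap: 0.0003
grip_force: 1.6
```

Emit:
step_arm([
  {"angular": [0,0,0],"offset": [0,0,4],"fingers": 0},
  {"angular": [0,0,0],"offset": [13.5,-9.3,0],"fingers": 0},
  {"angular": [0,0,0],"offset": [0,0,-2.5],"fingers": 0},
  {"angular": [0,0,0],"offset": [0,0,-1.5],"fingers": 0},
  {"angular": [0,0,0],"offset": [0,0,0],"fingers": 0},
])

```text
clock: 6.57
ee_pos: [0.5021, -0.383, 0.0596]
tool_rot: [0.295, 0.955, -0.0, 0.001]
ft_force: [1.2, -0.8, 4.9]
finger_gap: 0.0005
grip_force: 1.8
```

Emit:
step_arm([
  {"angular": [0,0,0],"offset": [0,0,4],"fingers": 0},
  {"angular": [0,0,0],"offset": [13.5,-9.3,0],"fingers": 0},
  {"angular": [0,0,0],"offset": [0,0,-2.5],"fingers": 0},
  {"angular": [0,0,0],"offset": [0,0,-1.5],"fingers": 0},
  {"angular": [0,0,0],"offset": [0,0,0],"fingers": 0},
])

```text
clock: 6.98
ee_pos: [0.5147, -0.3915, 0.0579]
tool_rot: [0.295, 0.955, 0.0, -0.001]
ft_force: [0.4, -0.8, 0.9]
finger_gap: 0.0007
grip_force: 0.6
```

Emit:
step_arm([
  {"angular": [0,0,0],"offset": [0,0,4.3],"fingers": 0},
  {"angular": [0,0,0],"offset": [-5.6,3.8,0],"fingers": 0},
  {"angular": [0,0,0],"offset": [0,0,-2.5],"fingers": 0},
  {"angular": [0,0,0],"offset": [0,0,-1.5],"fingers": 0},
  {"angular": [0,0,0],"offset": [0,0,0],"fingers": 0},
])

```text
clock: 7.4
ee_pos: [0.5091, -0.3878, 0.0584]
tool_rot: [0.295, 0.955, 0.0, -0.001]
ft_force: [-0.8, 0.1, 0.7]
finger_gap: 0.0003
grip_force: 0.5
```

Emit:
step_arm([
  {"angular": [0,0,0],"offset": [0,0,4],"fingers": 0},
  {"angular": [0,0,0],"offset": [-26.4,18.1,0],"fingers": 0},
  {"angular": [0,0,0],"offset": [0,0,-2.5],"fingers": 0},
  {"angular": [0,0,0],"offset": [0,0,-1.5],"fingers": 0},
  {"angular": [0,0,0],"offset": [0,0,0],"fingers": 0},
])

```text
clock: 7.82
ee_pos: [0.4819, -0.369, 0.0598]
tool_rot: [0.295, 0.955, 0.001, -0.002]
ft_force: [-2.1, 1.6, 3.5]
finger_gap: 0.0003
grip_force: 1.7
```

Emit:
step_arm([
  {"angular": [0,0,0],"offset": [0,0,4],"fingers": 0},
  {"angular": [0,0,0],"offset": [-2.5,1.7,0],"fingers": 0},
  {"angular": [0,0,0],"offset": [0,0,-2.5],"fingers": 0},
  {"angular": [0,0,0],"offset": [0,0,-1.5],"fingers": 0},
  {"angular": [0,0,0],"offset": [0,0,0],"fingers": 0},
])

```text
clock: 8.23
ee_pos: [0.4813, -0.3688, 0.0596]
tool_rot: [0.295, 0.955, -0.0, 0.0]
ft_force: [-1.7, 1.3, 4.7]
finger_gap: 0.0006
grip_force: 2.0
```

Emit:
step_arm([
  {"angular": [0,0,0],"offset": [0,0,4],"fingers": 0},
  {"angular": [0,0,0],"offset": [-1.65,1.13,0],"fingers": 0},
  {"angular": [0,0,0],"offset": [0,0,-2.5],"fingers": 0},
  {"angular": [0,0,0],"offset": [0,0,-1.5],"fingers": 0},
  {"angular": [0,0,0],"offset": [0,0,0],"fingers": 0},
])

```text
clock: 8.65
ee_pos: [0.4793, -0.3674, 0.0595]
tool_rot: [0.295, 0.955, -0.0, 0.0]
ft_force: [-0.9, 1.7, 5.1]
finger_gap: 0.0005
grip_force: 2.2
```

Emit:
step_arm([
  {"angular": [0,0,0],"offset": [0,0,4],"fingers": 0},
  {"angular": [0,0,0],"offset": [-1.65,1.13,0],"fingers": 0},
  {"angular": [0,0,0],"offset": [0,0,-2.5],"fingers": 0},
  {"angular": [0,0,0],"offset": [0,0,-1.5],"fingers": 0},
  {"angular": [0,0,0],"offset": [0,0,0],"fingers": 0},
])

```text
clock: 9.07
ee_pos: [0.4776, -0.3662, 0.0594]
tool_rot: [0.295, 0.955, 0.0, 0.0]
ft_force: [-0.4, 0.4, 4.5]
finger_gap: 0.0006
grip_force: 2.1
```

Emit:
step_arm([
  {"angular": [0,0,0],"offset": [0,0,4],"fingers": 0},
  {"angular": [0,0,0],"offset": [25.7,-17.8,0],"fingers": 0},
  {"angular": [0,0,0],"offset": [0,0,-2.5],"fingers": 0},
  {"angular": [0,0,0],"offset": [0,0,-1.5],"fingers": 0},
  {"angular": [0,0,0],"offset": [0,0,0],"fingers": 0},
])

```text
clock: 9.48
ee_pos: [0.5043, -0.3847, 0.059]
tool_rot: [0.295, 0.955, -0.0, 0.001]
ft_force: [3.5, -3.2, -1.2]
finger_gap: 0.0007
grip_force: 2.2
```

Emit:
step_arm([
  {"angular": [0,0,0],"offset": [0,0,4],"fingers": 0},
  {"angular": [0,0,0],"offset": [2.5,-1.7,0],"fingers": 0},
  {"angular": [0,0,0],"offset": [0,0,-2.5],"fingers": 0},
  {"angular": [0,0,0],"offset": [0,0,-1.5],"fingers": 0},
  {"angular": [0,0,0],"offset": [0,0,0],"fingers": 0},
])

```text
clock: 9.9
ee_pos: [0.5053, -0.3854, 0.0586]
tool_rot: [0.295, 0.955, 0.0, -0.0]
ft_force: [-0.7, -0.1, 0.9]
finger_gap: 0.0008
grip_force: 0.4
```

Emit:
step_arm([
  {"angular": [0,0,0],"offset": [0,0,4],"fingers": 0},
  {"angular": [0,0,0],"offset": [1.65,-1.13,0],"fingers": 0},
  {"angular": [0,0,0],"offset": [0,0,-2.5],"fingers": 0},
  {"angular": [0,0,0],"offset": [0,0,-1.5],"fingers": 0},
  {"angular": [0,0,0],"offset": [0,0,0],"fingers": 0},
])

```text
clock: 10.32
ee_pos: [0.5075, -0.3869, 0.0586]
tool_rot: [0.295, 0.955, 0.0, -0.0]
ft_force: [0.2, -0.1, 0.4]
finger_gap: 0.0002
grip_force: 0.5
```

Emit:
step_arm([
  {"angular": [0,0,0],"offset": [0,0,4],"fingers": 0},
  {"angular": [0,0,0],"offset": [-18.4,11,0],"fingers": 0},
  {"angular": [0,0,0],"offset": [0,0,0],"fingers": 0},
  {"angular": [0,0,0],"offset": [0,0,-2.5],"fingers": 0},
  {"angular": [0,0,0],"offset": [0,0,-1.3],"fingers": 0},
])

```text
clock: 10.73
ee_pos: [0.4893, -0.376, 0.0595]
tool_rot: [0.295, 0.955, -0.0, 0.0]
ft_force: [-1.2, 2.0, 5.2]
finger_gap: 0.0005
grip_force: 2.8
```

Emit:
step_arm([
  {"angular": [0,0,0],"offset": [0,0,0],"fingers": 0},
  {"angular": [0,0,0],"offset": [0,0,0],"fingers": 0},
])

```text
clock: 10.9
ee_pos: [0.4893, -0.376, 0.0598]
tool_rot: [0.295, 0.955, 0.0, -0.0]
ft_force: [-1.4, 0.8, 3.0]
finger_gap: 0.0004
grip_force: 1.8
```

Emit:
step_arm([
  {"angular": [0,0,0],"offset": [0,0,-0.5],"fingers": 0},
  {"angular": [0,0,0],"offset": [0,0,0],"fingers": 0},
])

```text
clock: 11.07
ee_pos: [0.4894, -0.376, 0.0595]
tool_rot: [0.295, 0.955, -0.0, 0.0]
ft_force: [-1.7, 1.4, 6.0]
finger_gap: 0.0004
grip_force: 2.7
```

Emit:
step_arm([
  {"angular": [0,0,0],"offset": [0,0,-0.5],"fingers": 0},
  {"angular": [0,0,0],"offset": [0,0,0],"fingers": 0},
  {"angular": [0,0,0],"offset": [0,0,0],"fingers": 0},
])

```text
clock: 11.32
ee_pos: [0.4893, -0.3761, 0.0594]
tool_rot: [0.295, 0.955, -0.0, 0.0]
ft_force: [-2.5, 2.4, 6.1]
finger_gap: 0.0006
grip_force: 3.2
```

Emit:
step_arm([
  {"angular": [0,0,0],"offset": [0,0,0],"fingers": 0},
])

```text
clock: 11.4
ee_pos: [0.4893, -0.3761, 0.0594]
tool_rot: [0.295, 0.955, -0.0, 0.0]
ft_force: [-3.0, 2.5, 6.5]
finger_gap: 0.0005
grip_force: 3.3
```

Emit:
step_arm([
  {"angular": [0,0,0],"offset": [0,0,0],"fingers": 0},
])

```text
clock: 11.48
ee_pos: [0.4893, -0.3761, 0.0594]
tool_rot: [0.295, 0.955, -0.0, 0.0]
ft_force: [-2.3, 2.1, 6.8]
finger_gap: 0.0001
grip_force: 3.2
```

Emit:
step_arm([
  {"angular": [0,0,0],"offset": [0,0,-0.5],"fingers": 0},
  {"angular": [0,0,0],"offset": [0,0,0],"fingers": 0},
  {"angular": [0,0,0],"offset": [0,0,0],"fingers": 0},
])

```text
clock: 11.73
ee_pos: [0.4893, -0.3761, 0.0593]
tool_rot: [0.295, 0.955, -0.0, 0.0]
ft_force: [-2.6, 2.6, 6.9]
finger_gap: 0.0006
grip_force: 3.8
```

Emit:
step_arm([
  {"angular": [0,0,0],"offset": [0,0,0],"fingers": 0},
])

```text
clock: 11.82
ee_pos: [0.4893, -0.3761, 0.0592]
tool_rot: [0.295, 0.955, -0.0, 0.0]
ft_force: [-3.4, 2.9, 7.8]
finger_gap: 0.0006
grip_force: 3.8
```

Emit:
step_arm([
  {"angular": [0,0,0],"offset": [0,0,0],"fingers": 0},
])

```text
clock: 11.9
ee_pos: [0.4893, -0.3761, 0.0593]
tool_rot: [0.295, 0.955, -0.0, 0.0]
ft_force: [-3.9, 2.5, 7.6]
finger_gap: 0.0003
grip_force: 3.8
```

Emit:
step_arm([
  {"angular": [0,0,0],"offset": [0,0,-0.35],"fingers": 0},
  {"angular": [0,0,0],"offset": [0,0,0],"fingers": 0},
  {"angular": [0,0,0],"offset": [0,0,0],"fingers": 0},
  {"angular": [0,0,0],"offset": [0,0,0],"fingers": 0},
  {"angular": [0,0,0],"offset": [0,0,0],"fingers": 0},
])

```text
clock: 12.32
ee_pos: [0.4893, -0.3761, 0.0591]
tool_rot: [0.295, 0.955, -0.0, 0.0]
ft_force: [-3.1, 3.3, 8.4]
finger_gap: 0.0004
grip_force: 4.2
```

Emit:
step_arm([
  {"angular": [0,0,0],"offset": [0,0,0],"fingers": 0},
  {"angular": [0,0,0],"offset": [0,0,0],"fingers": 0},
  {"angular": [0,0,0],"offset": [0,0,0],"fingers": 0},
  {"angular": [0,0,0],"offset": [0,0,0],"fingers": 0},
  {"angular": [0,0,0],"offset": [0,0,0],"fingers": 0},
])

```text
clock: 12.73
ee_pos: [0.4894, -0.3761, 0.0591]
tool_rot: [0.295, 0.955, -0.0, 0.0]
ft_force: [-2.4, 2.6, 8.6]
finger_gap: 0.0006
grip_force: 4.2
```

Emit:
step_arm([
  {"angular": [0,0,0],"offset": [0,0,0],"fingers": 0},
  {"angular": [0,0,0],"offset": [0,0,0],"fingers": 0},
  {"angular": [0,0,0],"offset": [0,0,0],"fingers": 0},
  {"angular": [0,0,0],"offset": [0,0,0],"fingers": 0},
  {"angular": [0,0,0],"offset": [0,0,0],"fingers": 0},
])

```text
clock: 13.15
ee_pos: [0.4893, -0.3761, 0.0591]
tool_rot: [0.295, 0.955, -0.0, 0.0]
ft_force: [-3.5, 2.5, 8.6]
finger_gap: 0.0001
grip_force: 4.2
```

Emit:
step_arm([
  {"angular": [0,0,0],"offset": [0,0,0],"fingers": 0},
  {"angular": [0,0,0],"offset": [0,0,0],"fingers": 0},
  {"angular": [0,0,0],"offset": [0,0,0],"fingers": 0},
  {"angular": [0,0,0],"offset": [0,0,0],"fingers": 0},
  {"angular": [0,0,0],"offset": [0,0,0],"fingers": 0},
])

```text
clock: 13.57
ee_pos: [0.4893, -0.3761, 0.0591]
tool_rot: [0.295, 0.955, -0.0, 0.0]
ft_force: [-3.6, 2.7, 8.9]
finger_gap: 0.0006
grip_force: 4.2
```

Emit:
step_arm([
  {"angular": [0,0,0],"offset": [0,0,20],"fingers": 0},
  {"angular": [0,0,0],"offset": [0,0,40],"fingers": 0},
  {"angular": [0,0,0],"offset": [0,0,40],"fingers": 0.3},
  {"angular": [0,0,0],"offset": [0,0,40],"fingers": 1},
  {"angular": [0,0,0],"offset": [0,0,40],"fingers": 1},
])

```text
clock: 13.98
ee_pos: [0.4893, -0.376, 0.2385]
tool_rot: [0.295, 0.955, 0.0, 0.0]
ft_force: [1.1, 0.1, 0.5]
finger_gap: 0.0172
grip_force: 0.0
```

Emit:
step_arm([
  {"angular": [0,0,0],"offset": [-17.8,35.2,0],"fingers": 1},
  {"angular": [0,0,0],"offset": [-17.8,35.2,0],"fingers": 1},
  {"angular": [0,0,0],"offset": [-17.8,35.2,0],"fingers": 1},
  {"angular": [0,0,0],"offset": [-17.8,35.2,0],"fingers": 1},
  {"angular": [0,0,0],"offset": [-17.8,35.2,0],"fingers": 1},
])

```text
clock: 14.4
ee_pos: [0.3997, -0.1987, 0.2369]
tool_rot: [0.296, 0.955, 0.0, 0.0]
ft_force: [0.4, 0.2, 0.5]
finger_gap: 0.0505
grip_force: 0.0
```

Emit:
step_arm([
  {"angular": [0,0,0],"offset": [8.5,37.5,0],"fingers": 1},
  {"angular": [0,0,0],"offset": [8.5,37.5,0],"fingers": 1},
  {"angular": [0,0,0],"offset": [8.5,37.5,0],"fingers": 1},
  {"angular": [0,0,0],"offset": [8.5,37.5,0],"fingers": 1},
  {"angular": [0,0,0],"offset": [8.5,37.5,0],"fingers": 1},
])

```text
clock: 14.82
ee_pos: [0.4431, -0.0106, 0.2373]
tool_rot: [0.296, 0.955, 0.0, 0.001]
ft_force: [-0.1, -0.4, -0.4]
finger_gap: 0.0838
grip_force: 0.0
```

Emit:
step_arm([
  {"angular": [0,0,0],"offset": [8.5,37.5,0],"fingers": 1},
  {"angular": [0,0,0],"offset": [8.5,37.5,0],"fingers": 1},
  {"angular": [0,0,0],"offset": [8.5,37.5,0],"fingers": 1},
  {"angular": [0,0,0],"offset": [0,0,0],"fingers": 1},
  {"angular": [0,0,0],"offset": [0,0,0],"fingers": 1},
])

```text
clock: 15.23
ee_pos: [0.4684, 0.1018, 0.2367]
tool_rot: [0.293, 0.956, -0.0, -0.0]
ft_force: [-0.6, -1.6, 0.2]
finger_gap: 0.094
grip_force: 0.0
```

```bash
python3 - <<'E'
from h import *
s=env.read_state(); print(s["clock"],s["ee_pos"],s["tool_rot"],s["q"])
for c in("side","top"):
    im=env.capture(c)
    print(c,[(d["conf"],[round(x,4) for x in d["point"]]) for d in env.place_of(c,"honey_tin")][:4])
    if c=="side": cv2.imwrite("pics/s2.png",cv2.resize(im[120:300,200:420],(733,600),interpolation=2)[:,:,::-1])
E
```

```text
15.2333 [0.46838064 0.10184145 0.23669683] [ 2.93360999e-01  9.56001699e-01 -1.89750068e-04 -1.97764715e-04] [ 9.58880498e-02 -7.47218852e-02  1.47223030e+00 -2.01815402e-04
  1.74459507e+00 -8.79461835e-01]
side [(0.73, [0.4382, -0.0501, 0.0013]), (0.67, [0.4722, 0.0984, -0.0009])]
top [(0.59, [0.4381, -0.048, -0.0027]), (0.43, [0.4655, 0.1009, 0.0011])]
```

View pics/s2.png

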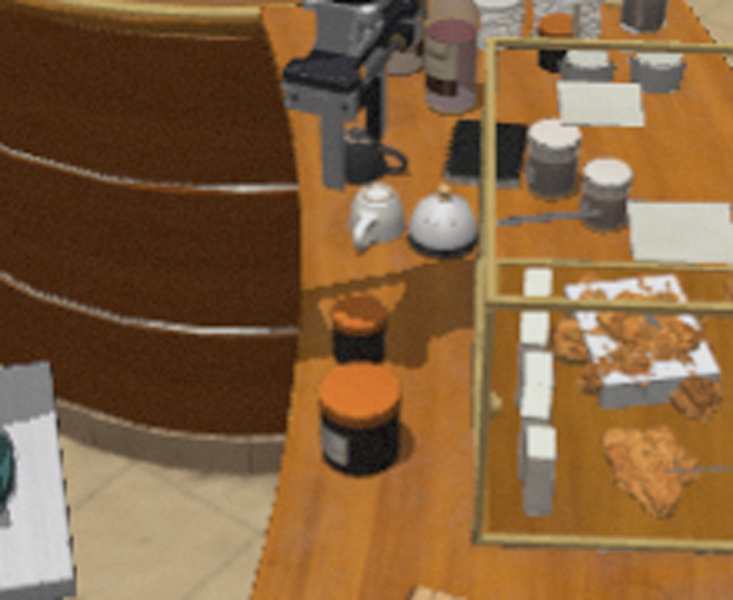

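The gripper hangs above the small tin (crop ~(358,330)) with the fingers open and clear of the case. Going down for a first centring squeeze.

Emit:
step_arm([
  {"angular": [0,0,0],"offset": [0.5,-1.5,-36],"fingers": 1},
  {"angular": [0,0,0],"offset": [0,0,-36],"fingers": 1},
  {"angular": [0,0,0],"offset": [0,0,-36],"fingers": 1},
  {"angular": [0,0,0],"offset": [0,0,-36],"fingers": 1},
  {"angular": [0,0,0],"offset": [0,0,0],"fingers": 1},
])

```text
clock: 15.85
ee_pos: [0.4624, 0.0965, 0.0852]
tool_rot: [0.297, 0.955, -0.003, -0.007]
ft_force: [-0.6, 0.1, -0.7]
finger_gap: 0.0937
grip_force: 0.0
```

Emit:
step_arm([
  {"angular": [0,0,0],"offset": [0,0,-30],"fingers": 1},
  {"angular": [0,0,0],"offset": [0,0,-25],"fingers": 1},
  {"angular": [0,0,0],"offset": [0,0,-15],"fingers": 1},
  {"angular": [0,0,0],"offset": [0,0,-8],"fingers": 1},
  {"angular": [0,0,0],"offset": [0,0,0],"fingers": 1},
])

```text
clock: 16.27
ee_pos: [0.4684, 0.0977, 0.0153]
tool_rot: [0.296, 0.955, -0.0, -0.001]
ft_force: [1.0, 0.3, 0.5]
finger_gap: 0.094
grip_force: 0.0
```

Emit:
step_arm([
  {"angular": [0,0,0],"offset": [0,0,0],"fingers": 0.75},
  {"angular": [0,0,0],"offset": [0,0,0],"fingers": 0.6},
  {"angular": [0,0,0],"offset": [0,0,0],"fingers": 0.5},
  {"angular": [0,0,0],"offset": [0,0,0],"fingers": 0.5},
  {"angular": [0,0,0],"offset": [0,0,0],"fingers": 0.5},
], squeeze=6)

```text
clock: 16.68
ee_pos: [0.4692, 0.0987, 0.0163]
tool_rot: [0.295, 0.955, 0.0, 0.001]
ft_force: [-0.1, -1.0, -0.1]
finger_gap: 0.064
grip_force: 0.0
```

Emit:
step_arm([
  {"angular": [0,0,0],"offset": [0,0,0],"fingers": 0.5},
  {"angular": [0,0,0],"offset": [0,0,0],"fingers": 0.5},
  {"angular": [0,0,0],"offset": [0,0,0],"fingers": 0.5},
])

```text
clock: 16.93
ee_pos: [0.4689, 0.0987, 0.0159]
tool_rot: [0.295, 0.955, 0.0, 0.0]
ft_force: [0.3, 0.2, 3.5]
finger_gap: 0.0579
grip_force: 6.0
```

Emit:
step_arm([
  {"angular": [0,0,0],"offset": [0,0,0],"fingers": 1},
  {"angular": [0,0,0],"offset": [0,0,0],"fingers": 1},
  {"angular": [0,0,0],"offset": [0,0,0],"fingers": 1},
  {"angular": [0,0,0],"offset": [0,0,0],"fingers": 1},
  {"angular": [0,0,0],"offset": [0,0,0],"fingers": 1},
])

```text
clock: 17.35
ee_pos: [0.4684, 0.0986, 0.0151]
tool_rot: [0.295, 0.955, -0.0, -0.0]
ft_force: [0.5, 0.2, 0.1]
finger_gap: 0.0876
grip_force: 0.0
```

Emit:
step_arm([
  {"angular": [0,0,-0.12],"offset": [0,0,0],"fingers": 1},
  {"angular": [0,0,-0.12],"offset": [0,0,0],"fingers": 1},
  {"angular": [0,0,-0.12],"offset": [0,0,0],"fingers": 1},
  {"angular": [0,0,-0.12],"offset": [0,0,0],"fingers": 1},
  {"angular": [0,0,-0.12],"offset": [0,0,0],"fingers": 1},
])

```text
clock: 17.77
ee_pos: [0.4685, 0.0986, 0.0153]
tool_rot: [0.567, 0.824, -0.0, -0.0]
ft_force: [0.0, 0.1, 0.1]
finger_gap: 0.0939
grip_force: 0.0
```

Emit:
step_arm([
  {"angular": [0,0,-0.12],"offset": [0,0,0],"fingers": 1},
  {"angular": [0,0,-0.12],"offset": [0,0,0],"fingers": 1},
  {"angular": [0,0,-0.12],"offset": [0,0,0],"fingers": 1},
  {"angular": [0,0,-0.12],"offset": [0,0,0],"fingers": 1},
  {"angular": [0,0,-0.12],"offset": [0,0,0],"fingers": 1},
])

```text
clock: 18.18
ee_pos: [0.4685, 0.0986, 0.0152]
tool_rot: [0.785, 0.619, -0.0, -0.0]
ft_force: [0.4, 0.4, -0.1]
finger_gap: 0.094
grip_force: 0.0
```

Emit:
step_arm([
  {"angular": [0,0,-0.12],"offset": [0,0,0],"fingers": 1},
  {"angular": [0,0,-0.12],"offset": [0,0,0],"fingers": 1},
  {"angular": [0,0,-0.12],"offset": [0,0,0],"fingers": 1},
  {"angular": [0,0,0],"offset": [0,0,0],"fingers": 1},
  {"angular": [0,0,0],"offset": [0,0,0],"fingers": 1},
])

```text
clock: 18.6
ee_pos: [0.4685, 0.0986, 0.0153]
tool_rot: [0.881, 0.473, -0.0, 0.0]
ft_force: [0.0, -0.7, -0.1]
finger_gap: 0.0942
grip_force: 0.0
```

Emit:
step_arm([
  {"angular": [0,0,0],"offset": [0,0,-2],"fingers": 0.5},
  {"angular": [0,0,0],"offset": [0,0,0],"fingers": 0.5},
  {"angular": [0,0,0],"offset": [0,0,0],"fingers": 0.5},
  {"angular": [0,0,0],"offset": [0,0,0],"fingers": 0.5},
  {"angular": [0,0,0],"offset": [0,0,0],"fingers": 0.5},
], squeeze=6)

```text
clock: 19.02
ee_pos: [0.4686, 0.0986, 0.0134]
tool_rot: [0.882, 0.472, 0.0, 0.0]
ft_force: [0.4, -0.8, -0.2]
finger_gap: 0.0641
grip_force: 0.0
```

Emit:
step_arm([
  {"angular": [0,0,0],"offset": [0,0,0],"fingers": 0.5},
  {"angular": [0,0,0],"offset": [0,0,0],"fingers": 0.3},
  {"angular": [0,0,0],"offset": [0,0,0],"fingers": 0.3},
  {"angular": [0,0,0],"offset": [0,0,0],"fingers": 0.3},
], squeeze=20)

```text
clock: 19.35
ee_pos: [0.4692, 0.0983, 0.0135]
tool_rot: [0.882, 0.471, 0.0, 0.001]
ft_force: [2.6, -1.0, -1.5]
finger_gap: 0.0574
grip_force: 20.0
```

Emit:
step_arm([
  {"angular": [0,0,0],"offset": [0,0,5],"fingers": 0.3},
  {"angular": [0,0,0],"offset": [0,0,10],"fingers": 0.3},
  {"angular": [0,0,0],"offset": [0,0,15],"fingers": 0.3},
  {"angular": [0,0,0],"offset": [0,0,20],"fingers": 0.3},
  {"angular": [0,0,0],"offset": [0,0,0],"fingers": 0.3},
])

```text
clock: 19.77
ee_pos: [0.4706, 0.0992, 0.0672]
tool_rot: [0.882, 0.472, 0.003, 0.001]
ft_force: [1.3, 1.1, -4.3]
finger_gap: 0.0575
grip_force: 20.0
```

Emit:
step_arm([
  {"angular": [0,0,0],"offset": [0,0,30],"fingers": 0.3},
  {"angular": [0,0,0],"offset": [0,0,38],"fingers": 0.3},
  {"angular": [0,0,0],"offset": [0,0,38],"fingers": 0.3},
  {"angular": [0,0,0],"offset": [0,0,38],"fingers": 0.3},
  {"angular": [0,0,0],"offset": [0,0,30],"fingers": 0.3},
])

```text
clock: 20.18
ee_pos: [0.4683, 0.0989, 0.2395]
tool_rot: [0.882, 0.472, 0.001, 0.0]
ft_force: [0.4, 0.2, -5.1]
finger_gap: 0.0577
grip_force: 20.0
```

Emit:
step_arm([
  {"angular": [0,0,0],"offset": [-7,-20,0],"fingers": 0.3},
  {"angular": [0,0,0],"offset": [-7,-30,0],"fingers": 0.3},
  {"angular": [0,0,0],"offset": [-7,-30,0],"fingers": 0.3},
  {"angular": [0,0,0],"offset": [-7,-30,0],"fingers": 0.3},
  {"angular": [0,0,0],"offset": [-7,-30,0],"fingers": 0.3},
])

```text
clock: 20.6
ee_pos: [0.4323, -0.0421, 0.2362]
tool_rot: [0.882, 0.472, -0.001, -0.001]
ft_force: [0.6, -0.1, -5.6]
finger_gap: 0.0577
grip_force: 20.0
```

Emit:
step_arm([
  {"angular": [0,0,0],"offset": [-7,-30,0],"fingers": 0.3},
  {"angular": [0,0,0],"offset": [-7,-30,0],"fingers": 0.3},
  {"angular": [0,0,0],"offset": [-7,-30,0],"fingers": 0.3},
  {"angular": [0,0,0],"offset": [-7,-30,0],"fingers": 0.3},
  {"angular": [0,0,0],"offset": [-7,-30,0],"fingers": 0.3},
])

```text
clock: 21.02
ee_pos: [0.3974, -0.1921, 0.2361]
tool_rot: [0.882, 0.472, -0.0, -0.001]
ft_force: [0.2, 1.1, -5.3]
finger_gap: 0.058
grip_force: 20.0
```

Emit:
step_arm([
  {"angular": [0,0,0],"offset": [15,-30,0],"fingers": 0.3},
  {"angular": [0,0,0],"offset": [15,-30,0],"fingers": 0.3},
  {"angular": [0,0,0],"offset": [15,-30,0],"fingers": 0.3},
  {"angular": [0,0,0],"offset": [15,-30,0],"fingers": 0.3},
  {"angular": [0,0,0],"offset": [15,-30,0],"fingers": 0.3},
])

```text
clock: 21.43
ee_pos: [0.4736, -0.3422, 0.2356]
tool_rot: [0.882, 0.471, -0.0, -0.002]
ft_force: [0.6, 0.3, -4.4]
finger_gap: 0.0579
grip_force: 20.0
```

Emit:
step_arm([
  {"angular": [0,0,0],"offset": [14,-28,0],"fingers": 0.3},
  {"angular": [0,0,0],"offset": [0,0,-20],"fingers": 0.3},
  {"angular": [0,0,0],"offset": [0,0,-30],"fingers": 0.3},
  {"angular": [0,0,0],"offset": [0,0,-20],"fingers": 0.3},
  {"angular": [0,0,0],"offset": [0,0,0],"fingers": 0.3},
])

```text
clock: 21.85
ee_pos: [0.4845, -0.3666, 0.1587]
tool_rot: [0.882, 0.471, -0.002, -0.007]
ft_force: [-0.8, 0.4, -7.5]
finger_gap: 0.0578
grip_force: 20.0
```

Emit:
step_arm([
  {"angular": [0,0,0],"offset": [2,-5,-20],"fingers": 0.3},
  {"angular": [0,0,0],"offset": [0,0,-25],"fingers": 0.3},
  {"angular": [0,0,0],"offset": [0,0,-10],"fingers": 0.3},
  {"angular": [0,0,0],"offset": [0,0,0],"fingers": 0.3},
  {"angular": [0,0,0],"offset": [0,0,0],"fingers": 0.3},
])

```text
clock: 22.27
ee_pos: [0.4894, -0.3739, 0.1124]
tool_rot: [0.882, 0.472, -0.0, -0.001]
ft_force: [0.0, -0.1, -5.3]
finger_gap: 0.0576
grip_force: 20.0
```

```bash
python3 - <<'E'
from h import *
np.set_printoptions(precision=4,suppress=True)
s=env.read_state(); p=s["ee_pos"]; print(s["clock"],p,s["tool_rot"])
print("to go mm",(np.array([.4891,-.3759])-p[:2])*1000)
ims=[]
for c in("side","top"):
    im=env.capture(c)
    print(c,[(d["conf"],[round(x,4) for x in d["point"]]) for d in env.place_of(c,"honey_tin")][:4])
    ims.append(im)
cv2.imwrite("pics/p3.png",np.hstack([cv2.resize(i,(400,314),interpolation=2) for i in (ims[0][250:360,280:420],ims[1][180:290,370:510])])[:,:,::-1])
E
```

```text
22.2667 [ 0.4894 -0.3739  0.1124] [ 0.8819  0.4715 -0.0001 -0.0006]
to go mm [-0.3132 -1.955 ]
side [(0.62, [0.4909, -0.3722, 0.0981]), (0.6, [0.4378, -0.0512, 0.0049])]
top [(0.79, [0.4365, -0.0497, 0.0009]), (0.6, [0.5575, 0.4412, -0.0006])]
```

View pics/p3.png

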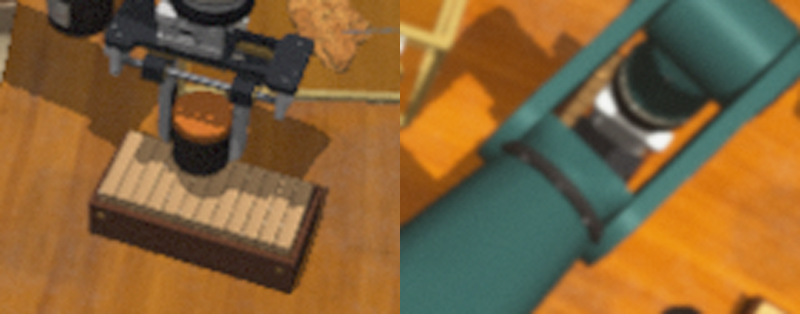

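The tin hangs upright between the fingers over the middle of the riser (crop left ~(202,130)). Nudging onto target and lowering slowly.

Emit:
step_arm([
  {"angular": [0,0,0],"offset": [-0.3,-2,-10],"fingers": 0.3},
  {"angular": [0,0,0],"offset": [0,0,-12],"fingers": 0.3},
  {"angular": [0,0,0],"offset": [0,0,-8],"fingers": 0.3},
  {"angular": [0,0,0],"offset": [0,0,0],"fingers": 0.3},
  {"angular": [0,0,0],"offset": [0,0,0],"fingers": 0.3},
])

```text
clock: 22.88
ee_pos: [0.4884, -0.3756, 0.0804]
tool_rot: [0.882, 0.471, -0.001, -0.002]
ft_force: [0.0, 0.4, -5.2]
finger_gap: 0.0574
grip_force: 20.0
```

Emit:
step_arm([
  {"angular": [0,0,0],"offset": [0,0,0],"fingers": 0.3},
  {"angular": [0,0,0],"offset": [0,0,0],"fingers": 0.3},
])

```text
clock: 23.05
ee_pos: [0.4896, -0.3766, 0.0829]
tool_rot: [0.882, 0.471, 0.0, 0.001]
ft_force: [-0.3, -0.0, -5.7]
finger_gap: 0.0578
grip_force: 20.0
```

Emit:
step_arm([
  {"angular": [0,0,0],"offset": [-0.5,0.6,-2],"fingers": 0.3},
  {"angular": [0,0,0],"offset": [0,0,-2],"fingers": 0.3},
  {"angular": [0,0,0],"offset": [0,0,-2],"fingers": 0.3},
  {"angular": [0,0,0],"offset": [0,0,-1],"fingers": 0.3},
  {"angular": [0,0,0],"offset": [0,0,0],"fingers": 0.3},
])

```text
clock: 23.47
ee_pos: [0.4886, -0.3756, 0.0749]
tool_rot: [0.882, 0.471, -0.0, -0.0]
ft_force: [-0.0, -0.0, -6.2]
finger_gap: 0.058
grip_force: 20.0
```

Emit:
step_arm([
  {"angular": [0,0,0],"offset": [0,0,0],"fingers": 0.3},
  {"angular": [0,0,0],"offset": [0,0,0],"fingers": 0.3},
  {"angular": [0,0,0],"offset": [0,0,0],"fingers": 0.3},
])

```text
clock: 23.72
ee_pos: [0.4889, -0.3758, 0.0755]
tool_rot: [0.882, 0.471, 0.0, 0.0]
ft_force: [-0.3, -0.1, -5.6]
finger_gap: 0.0574
grip_force: 20.0
```

Emit:
step_arm([
  {"angular": [0,0,0],"offset": [0,0,-0.5],"fingers": 0.3},
  {"angular": [0,0,0],"offset": [0,0,-0.5],"fingers": 0.3},
  {"angular": [0,0,0],"offset": [0,0,-0.5],"fingers": 0.3},
  {"angular": [0,0,0],"offset": [0,0,0],"fingers": 0.3},
  {"angular": [0,0,0],"offset": [0,0,0],"fingers": 0.3},
])

```text
clock: 24.13
ee_pos: [0.4887, -0.3757, 0.0738]
tool_rot: [0.882, 0.471, -0.0, -0.0]
ft_force: [0.1, 0.2, -5.6]
finger_gap: 0.0576
grip_force: 20.0
```

Emit:
step_arm([
  {"angular": [0,0,0],"offset": [0,0,-0.4],"fingers": 0.3},
  {"angular": [0,0,0],"offset": [0,0,-0.4],"fingers": 0.3},
  {"angular": [0,0,0],"offset": [0,0,0],"fingers": 0.3},
  {"angular": [0,0,0],"offset": [0,0,0],"fingers": 0.3},
])

```text
clock: 24.47
ee_pos: [0.4889, -0.3758, 0.0733]
tool_rot: [0.882, 0.471, 0.0, 0.0]
ft_force: [-1.1, 1.3, -4.7]
finger_gap: 0.0576
grip_force: 20.0
```

Contact is starting: the weight on the wrist is dropping. Easing down a little further.

Emit:
step_arm([
  {"angular": [0,0,0],"offset": [0,0,-0.4],"fingers": 0.3},
  {"angular": [0,0,0],"offset": [0,0,-0.4],"fingers": 0.3},
  {"angular": [0,0,0],"offset": [0,0,0],"fingers": 0.3},
  {"angular": [0,0,0],"offset": [0,0,0],"fingers": 0.3},
])

```text
clock: 24.8
ee_pos: [0.4888, -0.3758, 0.0729]
tool_rot: [0.882, 0.471, 0.0, 0.0]
ft_force: [-1.9, 0.4, -0.6]
finger_gap: 0.058
grip_force: 20.0
```

Emit:
step_arm([
  {"angular": [0,0,0],"offset": [0,0,-0.3],"fingers": 0.3},
  {"angular": [0,0,0],"offset": [0,0,-0.2],"fingers": 0.3},
  {"angular": [0,0,0],"offset": [0,0,0],"fingers": 0.3},
  {"angular": [0,0,0],"offset": [0,0,0],"fingers": 0.3},
])

```text
clock: 25.13
ee_pos: [0.4888, -0.3758, 0.0725]
tool_rot: [0.882, 0.471, 0.0, 0.0]
ft_force: [-2.2, 2.4, 2.7]
finger_gap: 0.0576
grip_force: 20.0
```

Emit:
step_arm([
  {"angular": [0,0,0],"offset": [0,0,0.4],"fingers": 0.5},
  {"angular": [0,0,0],"offset": [0,0,0],"fingers": 0.5},
], squeeze=5)

```text
clock: 25.3
ee_pos: [0.4889, -0.3759, 0.0725]
tool_rot: [0.882, 0.471, 0.0, 0.0]
ft_force: [-2.6, 2.0, 2.0]
finger_gap: 0.0578
grip_force: 5.0
```

Emit:
step_arm([
  {"angular": [0,0,0],"offset": [0,0,0],"fingers": 0.7},
  {"angular": [0,0,0],"offset": [0,0,0],"fingers": 0.85},
  {"angular": [0,0,0],"offset": [0,0,0],"fingers": 1},
  {"angular": [0,0,0],"offset": [0,0,0],"fingers": 1},
  {"angular": [0,0,0],"offset": [0,0,0],"fingers": 1},
])

```text
clock: 25.72
ee_pos: [0.489, -0.376, 0.0721]
tool_rot: [0.882, 0.471, 0.0, 0.0]
ft_force: [-0.3, -0.1, -0.3]
finger_gap: 0.0879
grip_force: 0.0
```

Emit:
step_arm([
  {"angular": [0,0,0],"offset": [0,0,0],"fingers": 1},
  {"angular": [0,0,0],"offset": [0,0,0],"fingers": 1},
  {"angular": [0,0,0],"offset": [0,0,0],"fingers": 1},
  {"angular": [0,0,0],"offset": [0,0,10],"fingers": 1},
  {"angular": [0,0,0],"offset": [0,0,20],"fingers": 1},
])

```text
clock: 26.13
ee_pos: [0.4872, -0.3744, 0.0997]
tool_rot: [0.882, 0.471, -0.001, -0.003]
ft_force: [-0.2, 0.7, -0.7]
finger_gap: 0.0939
grip_force: 0.0
```

Emit:
step_arm([
  {"angular": [0,0,0],"offset": [0,0,35],"fingers": 1},
  {"angular": [0,0,0],"offset": [0,0,40],"fingers": 1},
  {"angular": [0,0,0],"offset": [0,0,40],"fingers": 1},
  {"angular": [0,0,0],"offset": [0,0,20],"fingers": 1},
  {"angular": [0,0,0],"offset": [-25,0,0],"fingers": 1},
])

```text
clock: 26.55
ee_pos: [0.4681, -0.3772, 0.2451]
tool_rot: [0.881, 0.473, 0.003, 0.007]
ft_force: [-1.1, 0.1, 0.5]
finger_gap: 0.0941
grip_force: 0.0
```

Emit:
step_arm([
  {"angular": [0,0,0],"offset": [-30,20,0],"fingers": 1},
  {"angular": [0,0,0],"offset": [-30,20,0],"fingers": 1},
  {"angular": [0,0,0],"offset": [-30,20,0],"fingers": 1},
  {"angular": [0,0,0],"offset": [-25,20,0],"fingers": 1},
  {"angular": [0,0,0],"offset": [0,30,0],"fingers": 1},
])

```text
clock: 26.97
ee_pos: [0.3455, -0.266, 0.2384]
tool_rot: [0.883, 0.469, -0.001, 0.001]
ft_force: [0.6, 0.0, 0.0]
finger_gap: 0.0943
grip_force: 0.0
```

Emit:
step_arm([
  {"angular": [0,0,0],"offset": [0,40,0],"fingers": 1},
  {"angular": [0,0,0],"offset": [0,40,0],"fingers": 1},
  {"angular": [0,0,0],"offset": [0,30,0],"fingers": 1},
  {"angular": [0,0,0],"offset": [0,0,0],"fingers": 1},
  {"angular": [0,0,0],"offset": [0,0,0],"fingers": 1},
])

```text
clock: 27.38
ee_pos: [0.3489, -0.1549, 0.2385]
tool_rot: [0.881, 0.473, 0.001, 0.001]
ft_force: [-0.8, -0.2, -0.3]
finger_gap: 0.094
grip_force: 0.0
```

```bash
python3 - <<'E'
from h import *
np.set_printoptions(precision=4,suppress=True)
s=env.read_state(); print(s["clock"],s["ee_pos"],s["ft_force"])
ims=[]
for c in("side","top"):
    im=env.capture(c); ims.append(im)
    print(c,[(d["conf"],[round(x,4) for x in d["point"]]) for d in env.place_of(c,"honey_tin")][:4])
    m=[x for x in env.masks_of(c,"honey_tin")]
cv2.imwrite("pics/p4.png",np.hstack([cv2.resize(i,(400,314),interpolation=2) for i in (ims[0][250:360,280:420],ims[1][180:290,370:510])])[:,:,::-1])
E
```

```text
27.3833 [ 0.3489 -0.1549  0.2385] [-0.7902 -0.1835 -0.2876]
side [(0.93, [0.4895, -0.3724, 0.0566]), (0.67, [0.4384, -0.0551, 0.0019])]
top [(0.89, [0.4871, -0.3713, 0.0584]), (0.74, [0.4366, -0.0475, 0.0009])]
```

View pics/p4.png

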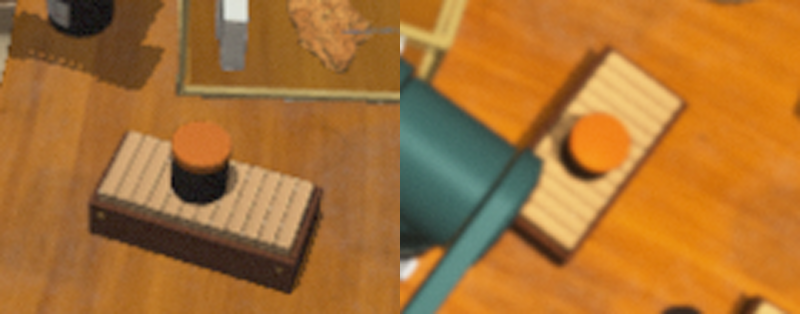

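The tin stands upright on the deck over the held slat (side crop ~(202,165), top crop ~(600,143)) and the arm is clear of it. I'll check level and centring numerically from the lid.

```bash
python3 - <<'E'
from h import *
np.set_printoptions(precision=4,suppress=True)
L={}
for c,(u0,u1,v0,v1) in {"top":(420,460,215,245),"side":(335,365,288,312)}.items():
    im=env.capture(c); hsv=cv2.cvtColor(im,cv2.COLOR_RGB2HSV)
    m=np.zeros((480,640),np.uint8); m[v0:v1,u0:u1]=((hsv[...,1]>185)&(hsv[...,2]>120)&(hsv[...,0]<20))[v0:v1,u0:u1]
    cs,_=cv2.findContours(m,0,1); h=max(cs,key=cv2.contourArea)
    w=onz(c,h[:,0],.119)[:,:2]*1000
    print(c,cv2.contourArea(h),cv2.boundingRect(h),"lid rect",cv2.minAreaRect(w.astype(np.float32)),cv2.minEnclosingCircle(w.astype(np.float32)))
    if c=="top":
        for q in env.masks_of(c,"slat_panel")[:2]:
            cs,_=cv2.findContours(q["pixels"].astype(np.uint8),0,1); hh=np.vstack(cs)[:,0]
            print(cv2.minAreaRect((onz(c,hh,.06)[:,:2]*1000).astype(np.float32)))
E
```

```text
top 323.5 (429, 220, 22, 21) lid rect ((489.67413330078125, -372.0968322753906), (55.39616394042969, 56.1281623840332), 47.49058532714844) ((488.59283447265625, -372.2952880859375), 29.401323318481445)
((495.138671875, -378.61639404296875), (86.93904113769531, 195.5228729248047), 56.006900787353516)
((284.0787658691406, -542.7030029296875), (60.687320709228516, 132.5948486328125), 60.20322799682617)
side 455.0 (335, 288, 30, 21) lid rect ((490.24871826171875, -370.8587341308594), (73.10830688476562, 80.34705352783203), 77.4566879272461) ((491.0242614746094, -364.5551452636719), 49.00564193725586)
```

```bash
python3 -c "
from cell import env
print(env.job_done())"
```

```text
the job is handed in; nothing more can be done
None
```

The crossbar is under slat 6; I bore down there at about 8.5 N for over a second, then stood the tin upright over it, about 2 mm off mid-width by the camera, and handed the job in at about 27 s of the 72 s allowed (the script returned no verdict).

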